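# Stow the web guide stop from its T-slot rail

### The arm

A 6-joint arm with a two-finger parallel gripper is mounted at the origin on a cart in front of the work surface, level with it; the furniture and walls round the work are solid. World frame = base frame: x ahead of the robot, y to its left, z up, the work surface at z = 0. Lengths are in mm, angles in rad, forces in N, time in s.
With the tool pointing down it reaches from about 350 to 975 mm from the base axis. Payload 7.1 kg.
Tool frame: the origin (TCP) lies at the very end of the fingers, on their centre line; the grasp point (between the pads) lies 19 mm behind it (ctrl.pinch_z is the z of the grasp point in the tool frame, in mm); z points along the fingers, y is the direction in which the jaws open and shut (so a half turn about z gives the same grasp; the last joint's range is limited). The gripper opens to 88 mm and grips with 3 to 60 N. Pads are 20 mm wide; open, the fingers measure 115 mm over their backs; the gripper's body (75 mm by 178 mm) begins 61 mm behind the grasp point.
Start: joints at [1.262, 0.423, 1.63, -0, 1.089, -0.019], TCP at [178.569, 598.931, 222.675] pointing down, gripper open.
Joint ranges: [-3, 3], [-0.9, 2.11], [0.09, 2.58], [-1.31, 4.45], [0.11, 2.69], [-2.54, 2.54]. Speed limits (rad/s): [2.39, 2.39, 3.01, 3.14, 3.14, 3.14].

### API

Orientations are given as a rotation vector (axis times angle).
In Python, from workcell import get_obs, optics, ctrl gives the robot as it stands.
- The arm moves only by the shell command python3 -m jog 'ROWS'. ROWS is a JSON object of lists of equal length, an entry for each row: "delta_rot": the turn, a rotation vector about the tool's x, y, z in rad, a list of three; "translation": the shift along the tool's x, y, z in mm, a list of three; "hand": the opening, from -1 (shut) to 1 (fully open). In form: {"delta_rot": [[rx, ry, rz], ...], "translation": [[x, y, z], ...], "hand": [hand, ...]}. A call has 1 to 5 rows; each row is the pose to reach, as a shift and turn from the pose commanded when the call began, along the tool's axes at that moment; what a row does not reach only later rows make up. A row lasts 1/10 s, in which the tool goes at most 50 mm and 8.59 degrees, less where a joint would pass 70% of its speed; a pose out of reach is approached as far as the arm can. A call with a gripper value outside its range is refused whole. The fingers move at their own pace and stop on an object; the grip force is fixed at half the most. Time passes only in rows, so rows that repeat a pose let the fingers close. It gives the time, the measured TCP pose, the force and the opening at its end, in the units of the state.
- get_obs(): the state, without advancing time (a new reading comes with each control period).
- optics.get_image(name): name is "scene" or "side" or "wrist"; returns the picture (420x560x3 uint8, red, green, blue); there is no depth.
- optics.calibration(name): a dict with "intrinsics" (3x3 intrinsics, pixels), "cam_to_world" (4x4, takes a point from camera to world coordinates). Camera axes: x right, y up, looking along -z (the intrinsics and any distortion apply to the point x, -y, -z); pixel columns grow to the right and rows downward; lengths in mm; the calibration is good to about 2 mm. A picture is of the moment at which its call begins: read the wrist's pose just before it. calibration takes no time and is no camera call; for the wrist camera it gives the pose at the moment of the call.
- ctrl.close_job(): hands the job in, once; it reports no verdict.
The state is a dict: "t": time; "qpos": joint angles; "qvel": joint speeds; "joint_torque": joint torques, N m; "ee_pos": TCP position; "orientation": TCP orientation; "ft_force": force on the tool from outside, world axes, zero at the start; "moment": the same for the moment, N m; "width": finger opening in mm.
Only numpy, scipy, OpenCV 4.12 (cv2) and the standard library are available. Lean on these libraries where they do the work, as an engineer would, in place of code of your own. Each camera call takes 0.05 s, during which the arm holds its last target. There are 200 camera calls.

### The job

Slide the yellow guide stop along the T-slot rail to the rail's open end and lift it out there. Keep it upright: stand it on the bare cabinet top and let go, take it again by its other pair of faces, and stow it upright in the blue holder between the two tall cheeks, resting on the holder's floor. Leave the brass bush, the pulley and the hex nut where they are.

Things in the scene. Friction and masses are not known exactly. Their poses are not given: they have to be found in the camera images.
- guide_stop: The yellow guide stop, 40 (its x) x 30 (y) mm, 69 mm tall, 0.15 to 0.31 kg. Origin: centre of its underside, z up. T-foot 40x30 mm, z 0 to 8; neck 36x10 mm, z 8 to 19; yellow head 40x30 mm, z 19 to 64; screw head 13 mm across on top, z 64 to 69. Its -x face has a bare steel strip. It starts with its foot in the rail's slot, x along the slot, free to slide, no lock
- clamped_stop: Dark grey stop of the same size with a black lever on top (76 mm tall), clamped immovably in the rail on the yellow stop's +x side. Origin and axes as guide_stop. The gap between the two heads is 6 to 8 mm, too narrow for a finger: in the rail grip the yellow head on its y faces
- rail: Bare metal T-slot rail fixed on the cabinet top, 220 (x) x 58 (y) mm, slot along x. Origin: centre of its underside. Slot floor at z 6 mm, 34 mm wide; lips at z 17 to 23 mm, 14 mm apart, from x -40 mm to the closed end at x +100. From x -40 to -110 is the open end, at the robot's left: bare floor with 11 mm high edges 42 mm apart; no lips, so the stop lifts out there
- rail_mouth (a point): Centre of the rail's open end, on the slot floor (rail x -75 mm): with the stop's origin here its foot is 15 mm clear of the lips
- holder: Blue holder fixed on the cabinet top, 66 (x) x 54 (y) mm. Origin: centre of its underside. Floor at z 6 mm. Two cheeks along x: inner faces at y +-19 mm, tops at z 66 mm. The x ends are open but for low ledges: inner faces at x +-27 mm, tops at z 13 mm. The stop stands in it with its x along the holder's x, either way round, held by its x faces as the cheeks wall in the y faces
- holder_floor (a point): Centre of the holder's floor, axes as the holder. The cabinet top between holder and rail is bare: 90 mm toward world +x and 55 mm toward world -y from this point is free room to stand the stop
- pulley: Black toothed belt pulley lying flat, 66 mm across, 26 mm high, a bystander behind the work. Origin: centre of its underside
- brass_bush: Brass flange bush standing on its flange, 38 mm across, 34 mm high, a bystander behind the work. Origin: centre of its underside
- hex_nut: Large hex nut lying flat, 34 mm across, 14 mm high, a bystander in front of the work. Origin: centre of its underside
Things that resemble listed ones, but are neither listed nor needed, are in the scene too. Of the things that look like the guide_stop, the larger one is meant.

How it is judged (in metres and radians):
On the way, in this order (a step that is already met when the one before it is completed fails the run):
1. the guide stop has been slid into the rail's open mouth, still down on the slot floor (x of guide_stop in the frame of rail below -0.058 m and z of guide_stop in the frame of rail below 0.018 m and y of guide_stop in the frame of rail between -0.015 and 0.015 m), for 0.05 s.
2. the guide stop stands upright on the bare cabinet top, let go (height (world z) of guide_stop below 0.003 m and angle between guide_stop's own z axis and vertical below 0.1 rad and contact force between guide_stop and the fingers below 0.1 N and linear speed of guide_stop below 0.02 m/s), for 0.2 s.
At the end, for the whole second after the job is handed in: the guide stop stands at rest and upright (within 0.1 rad) on the holder's floor (within 3 mm), between the cheeks and the low ledges (within 10 mm of the centre along the holder and 7 mm across), its long side along the holder (within 0.3 rad) (x of guide_stop in the frame of holder_floor between -0.01 and 0.01 m and y of guide_stop in the frame of holder_floor between -0.007 and 0.007 m and z of guide_stop in the frame of holder_floor between -0.003 and 0.003 m and angle between guide_stop's own z axis and vertical below 0.1 rad and angle between the x axis of guide_stop and the x axis of holder, either way round below 0.3 rad and linear speed of guide_stop below 0.01 m/s); the robot touches nothing.
It fails at once if a bystander (brass bush, pulley, hex nut) is shifted by more than 20 mm (distance of any of brass_bush, pulley, hex_nut from where it was at the start of the episode above 0.02 m).
It fails at once if the guide stop is tipped over (angle between guide_stop's own z axis and vertical above 0.7 rad).
It also fails if it takes over 61 s, if anything falls off the work surface, if the arm or the gripper's body presses on something with over 40 N, if the wrist force passes 120 N, or if a joint passes its speed limit or range.

## Working session

There is one attempt and no reset: what is moved stays moved. The work goes in short steps, Python scripts to look and compute and a shell command to move; the robot and the scene stay as the last step left them, time stands still between calls to the robot, and variables do not carry over. Pictures are saved under pics/ and viewed, about 8 in all and at most 12, crops included, and the job is handed in when it is done.

```bash
mkdir -p pics
python3 - <<'E'
from workcell import get_obs, optics, ctrl
import cv2, numpy as np
o=get_obs(); print(o['t'],o['ee_pos'],o['orientation'],o['width'],ctrl.pinch_z)
for n in("scene","side"):
    im=optics.get_image(n); cv2.imwrite(f"pics/{n}0.png",im[...,::-1]); c=optics.calibration(n); print(n,c)
E
```

```text
0.0 [178.42868644 598.4252809  221.90789051] [-4.53651586e-01 -3.10843094e+00  2.30673061e-03] 88.00654806512476 -18.700000000000003
scene {'intrinsics': array([[534.81378133,   0.        , 272.19250979],
       [  0.        , 534.81378133, 208.4257466 ],
       [  0.        ,   0.        ,   1.        ]]), 'cam_to_world': array([[-5.05551553e-01,  4.26935232e-01, -7.49762586e-01,
        -8.66663258e+01],
       [-8.62550460e-01, -2.70836589e-01,  4.27380680e-01,
         4.10973894e+02],
       [-2.05992714e-02,  8.62771030e-01,  5.05175039e-01,
         5.05568122e+02],
       [ 0.00000000e+00,  0.00000000e+00,  0.00000000e+00,
         1.00000000e+00]])}
side {'intrinsics': array([[481.61272026,   0.        , 290.36228005],
       [  0.        , 481.61272026, 200.9725283 ],
       [  0.        ,   0.        ,   1.        ]]), 'cam_to_world': array([[-9.59076998e-01, -2.09871036e-01,  1.90066991e-01,
         7.66496080e+02],
       [ 2.82921753e-01, -6.83644437e-01,  6.72744799e-01,
         6.12728846e+02],
       [-1.12514065e-02,  6.98988149e-01,  7.15044736e-01,
         6.56619675e+02],
       [ 0.00000000e+00,  0.00000000e+00,  0.00000000e+00,
         1.00000000e+00]])}
```

View pics/scene0.png

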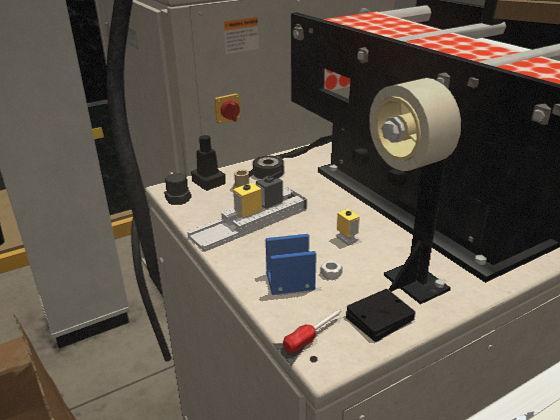

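View pics/side0.png

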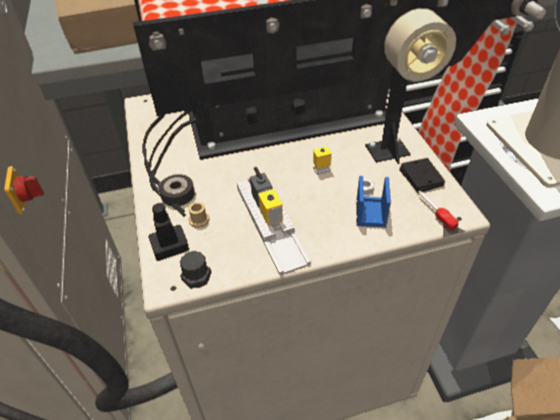

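Candidates: the yellow block in the rail (scene 247,199; side 270,205), and a smaller free-standing yellow block (scene 347,223; side 321,157). The one in the rail beside the grey stop is the larger and matches the description. I'll check it in close crops.

```bash
cat > h.py <<'E'
from workcell import get_obs, optics, ctrl
import cv2, numpy as np
from scipy.spatial.transform import Rotation as R
def ray(c,u,v):
    K=c["intrinsics"];T=c["cam_to_world"]
    d=np.array([(u-K[0,2])/K[0,0],-(v-K[1,2])/K[1,1],-1]); return T[:3,3],T[:3,:3]@d
def plane(c,u,v,z):
    o,d=ray(c,u,v); return (o+d*(z-o[2])/d[2]).round(1)
def proj(c,p):
    T=c["cam_to_world"];q=T[:3,:3].T@(np.asarray(p,float)-T[:3,3]);K=c["intrinsics"]
    return np.array([K[0,0]*q[0]/-q[2]+K[0,2],K[1,1]*-q[1]/-q[2]+K[1,2]])
def tri(c1,p1,c2,p2):
    o1,d1=ray(c1,*p1);o2,d2=ray(c2,*p2)
    s=np.linalg.lstsq(np.c_[d1,-d2],o2-o1,rcond=None)[0]
    a=o1+d1*s[0];b=o2+d2*s[1];return ((a+b)/2).round(1),np.linalg.norm(a-b).round(1)
def yellow(im):
    h=cv2.cvtColor(im,cv2.COLOR_RGB2HSV);m=cv2.inRange(h,(20,140,90),(33,255,255))
    n,l,s,c=cv2.connectedComponentsWithStats(m);return [(s[i].tolist(),c[i].round(1)) for i in range(1,n) if s[i,4]>60],m
def tool_to(target): # shift in tool axes to bring TCP to world target
    o=get_obs();return (R.from_rotvec(o["orientation"]).inv().apply(np.asarray(target,float)-o["ee_pos"])).round(1)
E
python3 - <<'E'
from h import *
a=cv2.imread("pics/scene0.png");b=cv2.imread("pics/side0.png")
x=cv2.resize(a[160:300,180:380],None,fx=4,fy=4,interpolation=2);y=cv2.resize(b[145:280,225:405],None,fx=4,fy=4,interpolation=2)
cv2.imwrite("pics/c1.png",x);cv2.imwrite("pics/c2.png",y)
for i,n in((a,"scene"),(b,"side")):
    print(n,yellow(i[...,::-1].copy())[0])
E
```

```text
scene [([92, 127, 12, 12, 102], array([ 97.3, 132.6])), ([234, 183, 28, 34, 478], array([249.7, 198.4])), ([337, 209, 22, 28, 273], array([345.1, 221.6])), ([112, 217, 21, 9, 62], array([121.9, 220.7])), ([0, 248, 25, 10, 79], array([ 11.6, 252.4]))]
side [([314, 147, 17, 22, 283], array([321.7, 157.5])), ([5, 167, 7, 23, 87], array([  8.2, 177.5])), ([258, 189, 24, 33, 365], array([267.9, 201.9]))]
```

View pics/c1.png

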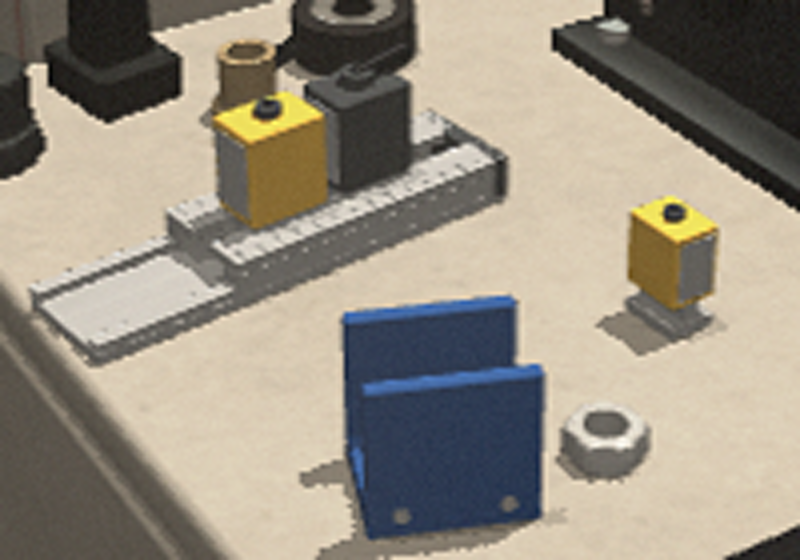

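View pics/c2.png

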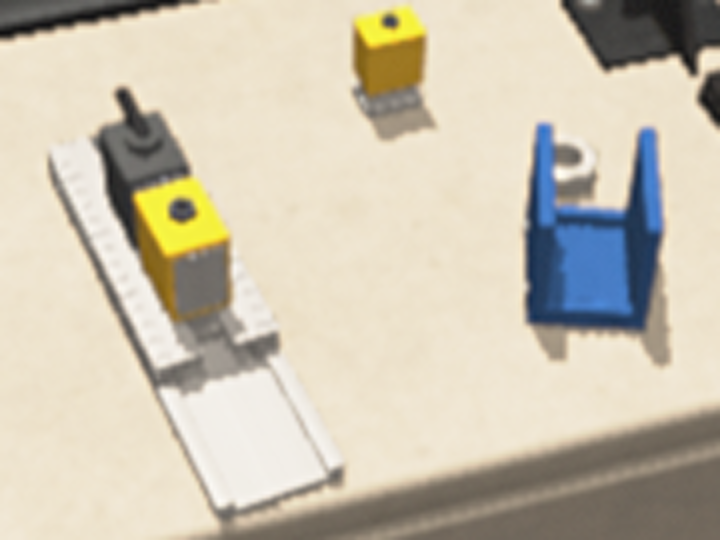

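Crops confirm the choice: the larger yellow head in the rail, with the steel strip facing the open end. The holder is open toward the cameras' left/front. Next I triangulate the points.

Run:
```python
from h import *
A=optics.calibration("scene");B=optics.calibration("side")
f=lambda p:(180+p[0]/4-.4,160+p[1]/4-.4); g=lambda p:(225+p[0]/4-.4,145+p[1]/4-.4)
def both(n,p,q,z):
    print(n,tri(A,f(p),B,g(q)),plane(A,*f(p),z)[:2],plane(B,*g(q),z)[:2])
both("screw",(267,100),(182,204),75)
both("smallscrew",(674,208),(390,18),60)
# yellow top corners z70: ordering -x/+y...
both("ytop near-left",(215,118),(165,252),70)
both("ytop A",(248,135),(230,232),70)
both("ytop far",(328,108),(200,178),70)
both("rail open far",(35,292),(225,506),17)
both("rail open near",(95,352),(340,468),17)
both("lip start near",(225,262),(275,338),23)
both("lip start far",(168,215),(160,370),23)
both("closed near",(500,158),(90,140),23)
both("back cheek left",(345,315),(545,215),66)
both("back cheek right",(515,298),(545,126),66)
both("front cheek left",(363,388),(650,235),66)
both("front cheek right",(542,370),(650,130),66)
both("nut",(605,430),(572,160),14)
```

```text
screw (array([641.9,  45.6,  77.7]), np.float64(0.1)) [646.6  43.2] [641.4  43. ]
smallscrew (array([507.2, -71.1,  54.5]), np.float64(0.4)) [499.8 -65. ] [509.5 -65.1]
ytop near-left (array([654.4,  64.3,  69.5]), np.float64(1.6)) [652.6  65.7] [654.4  63.7]
ytop A (array([625.9,  63.5,  73.3]), np.float64(0.1)) [631.3  60.8] [625.1  60.4]
ytop far (array([628.9,  24.3,  71.9]), np.float64(3.6)) [634.3  20.1] [628.7  24.9]
rail open far (array([655.2, 154.5,  10. ]), np.float64(0.1)) [644.7 158.2] [656.4 159.4]
rail open near (array([603.5, 149.2,   7.8]), np.float64(1.7)) [590.  154.9] [605.7 154.7]
lip start near (array([612.7,  84.2,  23.9]), np.float64(0.5)) [614.3  83.3] [612.5  83.8]
lip start far (array([664.7,  85.9,  21.8]), np.float64(0.3)) [662.6  86.9] [664.9  86.8]
closed near (array([658. , -85.5,   2. ]), np.float64(0.0)) [626.9 -64.7] [661.5 -63.1]
back cheek left (array([493.3,  91.1,  68.4]), np.float64(3.6)) [494.9  91.6] [491.8  86.6]
back cheek right (array([470.1,  33. ,  66. ]), np.float64(1.8)) [470.9  31.8] [470.3  34.2]
front cheek left (array([452.7, 108.7,  64.3]), np.float64(1.0)) [451.1 109.3] [453.7 110.8]
front cheek right (array([426.4,  50.2,  66.1]), np.float64(0.6)) [426.8  49.7] [426.4  50.5]
nut (array([441.3,   9.7,  14.5]), np.float64(0.4)) [442.    9.1] [441.    9.5]
```

Run:
```python
from h import *
A=optics.calibration("scene");B=optics.calibration("side")
print("bush top",tri(A,(241,172),B,(197,207)),"roller",tri(A,(390,127),B,(430,52)),"post base",plane(A,415,285,0),plane(B,388,150,0),"conveyor",plane(A,325,172,0),plane(A,485,272,0),"conv corner low",tri(A,(292,97),B,(145,25)),"black post top",tri(A,(206,138),B,(160,208)))
o=get_obs();M=R.from_rotvec(o["orientation"]).as_matrix();print(M.round(3))
yaw=np.deg2rad(7.5)
# desired: z down, tool y along +-yaw
for s in(1,-1):
    y=s*np.array([np.cos(yaw),np.sin(yaw),0]);z=np.array([0,0,-1.]);x=np.cross(y,z)
    print(s,R.from_matrix(M.T@np.c_[x,y,z]).as_rotvec().round(3))
print(tool_to([642,44,200]), tool_to([638,90,200]))
w=optics.calibration("wrist")["cam_to_world"];print((M.T@(w[:3,3]-o["ee_pos"])).round(1),(M.T@w[:3,:3]).round(2))
```

```text
bush top (array([765.2,  -5.7,  36.2]), np.float64(0.4)) roller (array([356. ,  -4.3, 268.7]), np.float64(2.9)) post base [354.7 -82.4   0. ] [351.4 -89.2   0. ] conveyor [ 735.1 -187.7    0. ] [ 322.  -195.1    0. ] conv corner low (array([ 777. , -156.9,  230. ]), np.float64(143.4)) black post top (array([822.8,  38.6,  97.4]), np.float64(2.2))
[[-0.958  0.286 -0.   ]
 [ 0.286  0.958 -0.001]
 [ 0.    -0.001 -1.   ]]
1 [-1.00e-03  1.00e-03  1.15e+00]
-1 [-1.000e-03 -1.000e-03 -1.992e+00]
[-602.7 -398.8   22.5] [-585.7 -355.9   22.5]
[  80.3    0.6 -162.1] [[ 0.    0.96  0.29]
 [ 1.   -0.   -0.  ]
 [-0.    0.29 -0.96]]
```

```bash
cat > go.py <<'E'
import sys
from h import *
x,y,z,yaw=map(float,sys.argv[1:5]) # yaw = world angle of tool x axis, deg
o=get_obs();M=R.from_rotvec(o["orientation"]).as_matrix();a=np.deg2rad(yaw)
X=np.array([np.cos(a),np.sin(a),0]);Z=np.array([0,0,-1.]);D=np.c_[X,np.cross(Z,X),Z]
print("t",round(o["t"],2),"at",o["ee_pos"].round(1),"shift",tool_to([x,y,z]),"rot",R.from_matrix(M.T@D).as_rotvec().round(3),"F",o["ft_force"].round(1),"w",round(o["width"],1),"q",o["qpos"].round(2))
E
python3 -m jog '{"delta_rot":[[0,0,0],[0,0,0],[0,0,0],[0,0,0],[0,0,0]],"translation":[[-603,-399,22],[-603,-399,22],[-603,-399,22],[-603,-399,22],[-603,-399,22]],"hand":[1,1,1,1,1]}'; python3 go.py 642 44 200 97.5
```

```text
t: 0.6
ee_pos: [339.6, 405.5, 214.8]
orientation: [-0.453, -3.109, 0.0]
ft_force: [0.8, -0.3, 0.5]
width: 87.7
t 0.6 at [339.6 405.5 214.8] shift [-393.  -260.2   14.9] rot [-0.     0.     1.151] F [ 0.8 -0.3  0.5] w 87.7 q [ 0.85  0.29  1.85 -0.    1.   -0.43]
```

```bash
python3 -m jog '{"delta_rot":[[0,0,0],[0,0,0],[0,0,0],[0,0,0],[0,0,0]],"translation":[[-393,-260,15],[-393,-260,15],[-393,-260,15],[-393,-260,15],[-393,-260,15]],"hand":[1,1,1,1,1]}' >/dev/null; python3 go.py 642 44 200 97.5
```

```text
t 1.1 at [500.  213.7 206.9] shift [-184.6 -122.     6.9] rot [-0.   -0.    1.15] F [ 2.  -0.2  1.1] w 87.5 q [ 0.38  0.32  1.82  0.    0.99 -0.9 ]
```

```bash
python3 -m jog '{"delta_rot":[[0,0,1.15],[0,0,1.15],[0,0,1.15],[0,0,1.15],[0,0,1.15]],"translation":[[-185,-122,7],[-185,-122,7],[-185,-122,7],[-185,-122,7],[-185,-122,7]],"hand":[1,1,1,1,1]}' >/dev/null; python3 go.py 642 44 200 97.5
```

```text
t 1.6 at [643.7  42.3 199.6] shift [ 2.3 -0.6 -0.4] rot [0.    0.001 0.391] F [ 0.6  0.6 -0.2] w 87.7 q [ 0.05  0.48  1.6  -0.    1.06 -0.47]
```

```bash
python3 -m jog '{"delta_rot":[[0,0,0.39],[0,0,0.39],[0,0,0.39],[0,0,0.39]],"translation":[[0,0,0],[0,0,0],[0,0,0],[0,0,0]],"hand":[1,1,1,1]}' >/dev/null; python3 go.py 642 44 200 97.5
python3 - <<'E'
from h import *
np.save("w1.npy",optics.calibration("wrist"),allow_pickle=True)
im=optics.get_image("wrist");cv2.imwrite("pics/w1.png",im[...,::-1]);print(yellow(im)[0],optics.calibration("wrist")["intrinsics"])
E
```

```text
t 2.0 at [641.3  45.6 199.6] shift [-1.7  0.4 -0.4] rot [-0.001 -0.     0.009] F [0.1 1.4 0.6] w 87.8 q [ 0.05  0.47  1.6   0.    1.06 -0.09]
[([260, 176, 33, 45, 1240], array([275.7, 197.6])), ([115, 261, 39, 34, 736], array([131.1, 275. ]))] [[342.48216975   0.         275.37384251]
 [  0.         342.48216975 207.35898213]
 [  0.           0.           1.        ]]
```

View pics/w1.png

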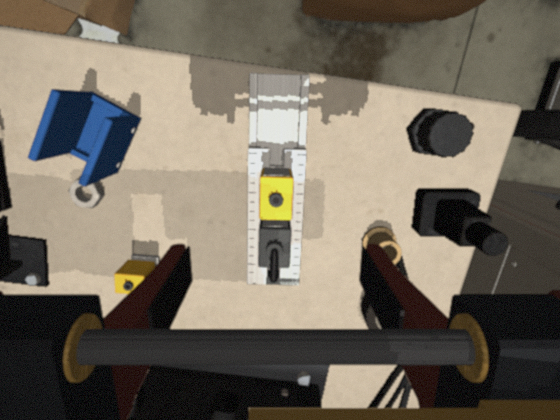

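The wrist picture shows the yellow stop top at (276,199), screw at (276,200), clear of the open fingers. The rail runs up to its open end at about row 75, columns 249–308, and the holder is at (85,135).

Run:
```python
from h import *
c=np.load("w1.npy",allow_pickle=True).item();im=cv2.imread("pics/w1.png")
for n,u,v,z in[("screw",276,200,75),("openL",250,75,11),("openR",308,75,11),("lipL",249,150,23),("lipR",305,150,23),("closedL",249,284,23),("closedR",300,284,23)]:print(n,plane(c,u,v,z)[:2])
m=yellow(im[...,::-1].copy())[1];k=max(cv2.findContours(m,0,2)[0],key=cv2.contourArea);print("ytop rect",cv2.minAreaRect(k))
g=cv2.cvtColor(im,cv2.COLOR_BGR2HSV);b=cv2.inRange(g,(100,120,60),(125,255,255));k=max(cv2.findContours(b,0,2)[0],key=cv2.contourArea);print(cv2.approxPolyDP(k,3,True)[:,0].tolist())
cv2.imwrite("pics/w1c.png",cv2.resize(im[70:210,20:160],None,fx=4,fy=4,interpolation=2))
for p in [(464,72,6)]:print(proj(c,p))
```

```text
screw [641.   46.6]
openL [601.3 148.6]
openR [656.4 156.4]
lipL [609.6  79.1]
lipR [664.1  86.9]
closedL [627.1 -67.2]
closedR [683.  -59.2]
ytop rect ((276.0, 198.0), (44.0, 32.0), 90.0)
[[95, 94], [90, 97], [92, 103], [76, 148], [69, 151], [87, 161], [80, 178], [82, 184], [95, 171], [112, 126], [110, 118], [129, 115]]
[107.59663481 134.60886178]
```

View pics/w1c.png

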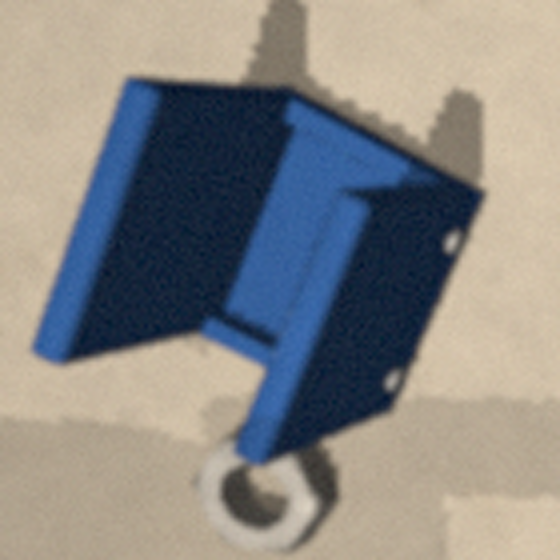

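```bash
python3 - <<'E'
from h import *
c=np.load("w1.npy",allow_pickle=True).item()
P=[plane(c,20+u/4-.4,70+v/4-.4,66)[:2] for u,v in[(130,80),(160,88),(35,350),(65,362),(345,190),(370,205),(240,450),(268,462)]]
print(np.array(P).tolist(),np.mean(P,0)); P=np.array(P)
d=(P[0]+P[1]-P[2]-P[3])+(P[4]+P[5]-P[6]-P[7]);print(np.rad2deg(np.arctan2(d[1],d[0])))
for u,v in [(290,125),(410,165),(215,315),(275,345)]: print("floor/ledge",plane(c,20+u/4-.4,70+v/4-.4,6)[:2])
print("nut",plane(c,86,192,7))
E
python3 -m jog '{"delta_rot":[[0,0,0],[0,0,0],[0,0,0],[0,0,0],[0,0,0]],"translation":[[0,0,45],[0,0,90],[0,0,130],[0,0,155],[0,0,164]],"hand":[1,1,1,1,1]}'; python3 go.py 641.5 46 36 96.9
```

```text
[[446.9, 111.0], [453.0, 110.3], [424.2, 52.0], [430.4, 50.3], [490.5, 95.2], [495.7, 92.9], [467.5, 35.9], [473.6, 34.1]] [460.225   72.7125]
69.12946542203974
floor/ledge [448.7 103. ]
floor/ledge [478.3  97.6]
floor/ledge [429.  53.]
floor/ledge [444.3  47.3]
nut [441.7   8.2   7. ]
t: 2.55
ee_pos: [639.4, 45.8, 32.9]
orientation: [-2.054, -2.372, 0.006]
ft_force: [-0.1, -0.2, -0.2]
width: 87.8
t 2.55 at [639.4  45.8  32.9] shift [-0.1  2.1 -3.1] rot [-0.005 -0.     0.023] F [-0.1 -0.2 -0.2] w 87.8 q [ 0.05  0.7   1.68 -0.    0.77 -0.09]
```

```bash
python3 -m jog '{"delta_rot":[[0,0,0.02],[0,0,0.02],[0,0,0.02],[0,0,0.02],[0,0,0.02]],"translation":[[0,2,-3],[0,2,-3],[0,2,-3],[0,2,-3],[0,2,-3]],"hand":[1,1,-1,-1,-1]}'; python3 -m jog '{"delta_rot":[[0,0,0],[0,0,0],[0,0,0],[0,0,0],[0,0,0]],"translation":[[0,0,0],[0,0,0],[0,0,0],[0,0,0],[0,0,0]],"hand":[-1,-1,-1,-1,-1]}'; python3 go.py 633 119 36 96.9
```

```text
t: 3.05
ee_pos: [644.1, 46.1, 40.2]
orientation: [2.082, 2.351, 0.002]
ft_force: [-0.1, -1.2, -0.5]
width: 67.5
t: 3.55
ee_pos: [643.3, 46.1, 39.0]
orientation: [-2.083, -2.351, 0.001]
ft_force: [-0.1, -0.4, 0.4]
width: 29.8
t 3.55 at [643.3  46.1  39. ] shift [73.6 -1.4  3. ] rot [-0.001 -0.     0.001] F [-0.1 -0.4  0.4] w 29.8 q [ 0.05  0.69  1.67 -0.    0.78 -0.07]
```

```bash
python3 -m jog '{"delta_rot":[[0,0,0],[0,0,0],[0,0,0],[0,0,0],[0,0,0]],"translation":[[8,0,0],[16,0,0],[24,0,0],[32,0,0],[40,0,0]],"hand":[-1,-1,-1,-1,-1]}'; python3 go.py 633 119 39 96.9
```

```text
t: 4.05
ee_pos: [638.5, 86.8, 39.0]
orientation: [-2.082, -2.352, 0.0]
ft_force: [0.4, 0.2, -1.7]
width: 30.0
t 4.05 at [638.5  86.8  39. ] shift [32.7 -1.6 -0. ] rot [-0.    -0.     0.001] F [ 0.4  0.2 -1.7] w 30.0 q [ 0.12  0.69  1.67  0.    0.78 -0.  ]
```

```bash
python3 -m jog '{"delta_rot":[[0,0,0],[0,0,0],[0,0,0],[0,0,0],[0,0,0]],"translation":[[10,0,0],[20,0,0],[28,0,0],[34,0,0],[34,0,0]],"hand":[-1,-1,-1,-1,-1]}'; python3 go.py 633 119 39 96.9;  python3 - <<'E'
from h import *
im=optics.get_image("side");cv2.imwrite("pics/s2.png",cv2.resize(im[150:290,190:400,::-1],None,fx=3,fy=3,interpolation=2))
E
```

```text
t: 4.55
ee_pos: [634.5, 120.4, 39.1]
orientation: [-2.082, -2.353, 0.0]
ft_force: [-0.3, -0.0, -1.4]
width: 30.1
t 4.55 at [634.5 120.4  39.1] shift [-1.3 -1.7  0.1] rot [-0.    -0.     0.002] F [-0.3 -0.  -1.4] w 30.1 q [0.17 0.69 1.67 0.   0.78 0.05]
```

View pics/s2.png

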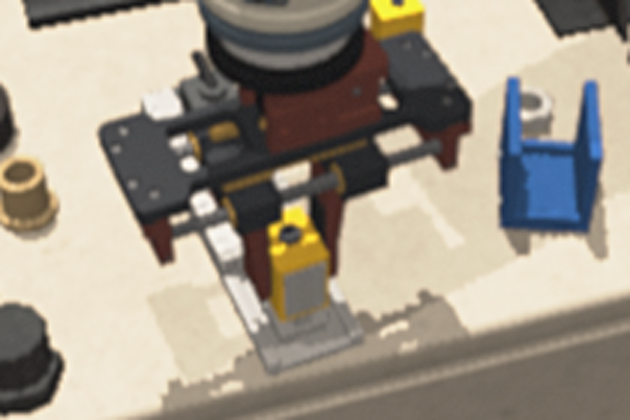

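The side view shows the stop gripped at (300,270), upright in the open mouth and clear of the lips, so I lift it now.

```bash
python3 -m jog '{"delta_rot":[[0,0,0],[0,0,0],[0,0,0],[0,0,0],[0,0,0]],"translation":[[0,0,-5],[0,0,-20],[0,0,-40],[0,0,-60],[0,0,-70]],"hand":[-1,-1,-1,-1,-1]}'; python3 go.py 550 15 100 68.5
```

```text
t: 5.1
ee_pos: [636.1, 119.3, 112.2]
orientation: [2.082, 2.349, 0.005]
ft_force: [0.8, 0.5, -2.0]
width: 30.1
t 5.1 at [636.1 119.3 112.2] shift [-93.2 -98.   11.8] rot [ 0.004 -0.001  0.496] F [ 0.8  0.5 -2. ] w 30.1 q [ 0.17  0.59  1.65 -0.    0.9   0.05]
```

```bash
python3 -m jog '{"delta_rot":[[0,0,0.1],[0,0,0.2],[0,0,0.3],[0,0,0.4],[0,0,0.5]],"translation":[[-19,-20,4],[-37,-39,6],[-56,-59,8],[-75,-78,10],[-93,-98,12]],"hand":[-1,-1,-1,-1,-1]}'; python3 -m jog '{"delta_rot":[[0,0,0],[0,0,0]],"translation":[[0,0,0],[0,0,0]],"hand":[-1,-1]}'; python3 go.py 550 15 33 68.5
```

```text
t: 5.6
ee_pos: [548.1, 14.4, 97.7]
orientation: [2.604, 1.757, 0.001]
ft_force: [0.4, -0.5, -1.9]
width: 29.9
t: 5.8
ee_pos: [548.9, 14.9, 97.7]
orientation: [2.6, 1.763, 0.001]
ft_force: [-0.3, 1.2, -1.2]
width: 30.0
t 5.8 at [548.9  14.9  97.7] shift [ 0.4  0.9 64.7] rot [ 0.001 -0.    -0.004] F [-0.3  1.2 -1.2] w 30.0 q [0.01 0.49 1.88 0.   0.77 0.38]
```

```bash
python3 -m jog '{"delta_rot":[[0,0,0],[0,0,0],[0,0,0],[0,0,0],[0,0,0]],"translation":[[0,0,25],[0,0,45],[0,0,58],[0,0,61],[0,0,61]],"hand":[-1,-1,-1,-1,-1]}'; python3 -m jog '{"delta_rot":[[0,0,0],[0,0,0],[0,0,0]],"translation":[[0,0,2],[0,0,3],[0,0,4]],"hand":[-1,-1,-1]}'; python3 go.py 550 15 33 68.5
```

```text
t: 6.3
ee_pos: [548.9, 15.7, 35.9]
orientation: [-2.599, -1.764, 0.0]
ft_force: [-0.0, 0.4, -2.1]
width: 29.8
t: 6.6
ee_pos: [549.1, 15.4, 32.9]
orientation: [2.6, 1.763, 0.002]
ft_force: [-4.5, 1.2, 17.7]
width: 29.8
t 6.6 at [549.1  15.4  32.9] shift [-0.1  1.  -0.1] rot [ 0.001 -0.    -0.004] F [-4.5  1.2 17.7] w 29.8 q [0.01 0.6  1.89 0.   0.64 0.39]
```

```bash
python3 -m jog '{"delta_rot":[[0,0,0],[0,0,0],[0,0,0],[0,0,0],[0,0,0]],"translation":[[0,0,-0.8],[0,0,-0.8],[0,0,-0.8],[0,0,-0.8],[0,0,-0.8]],"hand":[-1,-0.3,0.5,1,1]}'; python3 -m jog '{"delta_rot":[[0,0,0],[0,0,0],[0,0,0],[0,0,0],[0,0,0]],"translation":[[0,0,0],[0,0,0],[0,0,0],[0,0,0],[0,0,0]],"hand":[1,1,1,1,1]}'; python3 go.py 549 15.4 140 158.5
```

```text
t: 7.1
ee_pos: [548.7, 15.4, 33.0]
orientation: [2.6, 1.763, 0.0]
ft_force: [-0.1, 1.1, 0.7]
width: 51.7
t: 7.6
ee_pos: [548.6, 15.4, 32.9]
orientation: [-2.6, -1.763, 0.0]
ft_force: [-0.3, -0.5, 0.8]
width: 87.5
t 7.6 at [548.6  15.4  32.9] shift [ 1.000e-01  4.000e-01 -1.071e+02] rot [-0.    -0.    -1.575] F [-0.3 -0.5  0.8] w 87.5 q [ 0.01  0.6   1.89 -0.    0.65  0.39]
```

```bash
python3 -m jog '{"delta_rot":[[0,0,0],[0,0,0],[0,0,0],[0,0,0],[0,0,0]],"translation":[[0,0,-30],[0,0,-75],[0,0,-107],[0,0,-107],[0,0,-107]],"hand":[1,1,1,1,1]}' >/dev/null
python3 - <<'E'
from h import *
c=optics.calibration("wrist");im=optics.get_image("wrist");cv2.imwrite("pics/w2.png",im[...,::-1]);np.save("w2.npy",c,allow_pickle=True);print(yellow(im)[0])
E
python3 -m jog '{"delta_rot":[[0,0,-1.57],[0,0,-1.57],[0,0,-1.57],[0,0,-1.57],[0,0,-1.57]],"translation":[[0,0,0],[0,0,0],[0,0,0],[0,0,0],[0,0,0]],"hand":[1,1,1,1,1]}';python3 go.py 549 15.4 140 158.5
```

```text
[([255, 182, 41, 60, 1780], array([275.3, 215.3])), ([247, 284, 40, 46, 1292], array([266.7, 308. ]))]
t: 8.65
ee_pos: [547.3, 15.4, 137.8]
orientation: [-1.764, -2.596, 0.003]
ft_force: [-1.3, -0.2, 0.7]
width: 88.2
t 8.65 at [547.3  15.4 137.8] shift [-0.6  1.6 -2.2] rot [-0.003 -0.003 -0.818] F [-1.3 -0.2  0.7] w 88.2 q [ 0.01  0.43  1.86 -0.    0.86 -0.37]
```

View pics/w2.png

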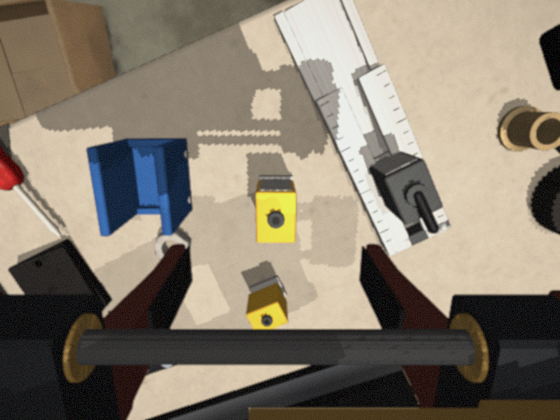

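The stop stands upright at (276,215), square to the tool, screw at (276,219). The decoy sits at (267,308) and the holder at (140,185). I'll finish the turn.

```bash
python3 -m jog '{"delta_rot":[[0,0,-0.82],[0,0,-0.82],[0,0,-0.82],[0,0,-0.82],[0,0,-0.82]],"translation":[[0,0,0],[0,0,0],[0,0,0],[0,0,0],[0,0,0]],"hand":[1,1,1,1,1]}'; python3 -m jog '{"delta_rot":[[0,0,-0.08],[0,0,-0.08]],"translation":[[0,0,0],[0,0,0]],"hand":[1,1]}' >/dev/null;python3 go.py 549 15.4 35 158.5;python3 - <<'E'
from h import *
c=np.load("w2.npy",allow_pickle=True).item();print("screw",plane(c,276,219,69))
im=cv2.imread("pics/w2.png");cv2.imwrite("pics/w2c.png",cv2.resize(im[125:245,75:205],None,fx=5,fy=5,interpolation=2))
c=optics.calibration("wrist");im=optics.get_image("wrist");cv2.imwrite("pics/w3.png",im[...,::-1]);np.save("w3.npy",c,allow_pickle=True);print(yellow(im)[0])
m=yellow(im)[1]
for k in cv2.findContours(m,0,2)[0]:
  if cv2.contourArea(k)>500: print(cv2.minAreaRect(k))
print(proj(c,(549,15.4,69)),proj(c,(460.3,72.3,66)))
E
```

```text
t: 9.15
ee_pos: [547.2, 15.3, 137.8]
orientation: [-0.69, -3.061, 0.001]
ft_force: [-0.4, 0.2, 0.1]
width: 88.0
t 9.35 at [547.4  15.4 138. ] shift [ -1.9   0.8 103. ] rot [-0.001 -0.003  0.006] F [ 0.2 -0.5  0.5] w 87.9 q [ 0.01  0.43  1.86 -0.    0.86 -1.2 ]
screw [548.7  16.6  69. ]
[([129, 173, 53, 52, 1446], array([156.4, 198.9])), ([249, 188, 54, 51, 2335], array([275.6, 212.9]))]
((275.5, 213.0), (50.0, 53.0), 90.0)
((156.80001831054688, 199.60000610351562), (40.24921798706055, 42.9325065612793), 63.43495178222656)
[275.15013019 224.37100979] [308.34975889  69.89815347]
```

View pics/w3.png

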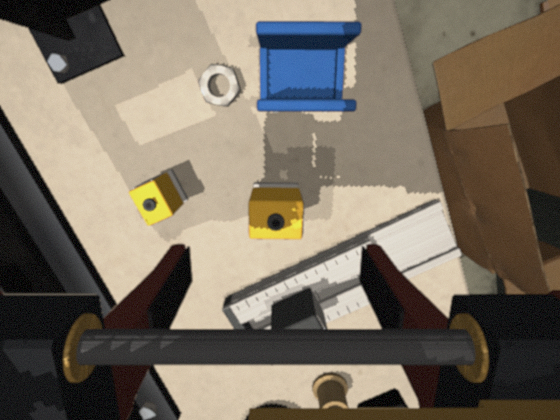

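Run:
```python
from h import *
c=np.load("w3.npy",allow_pickle=True).item()
print("screw",plane(c,276,222,69))
im=cv2.imread("pics/w3.png");cv2.imwrite("pics/w3c.png",cv2.resize(im[10:125,240:375],None,fx=5,fy=5,interpolation=2))
```

```text
screw [547.5  16.6  69. ]
```

View pics/w3c.png

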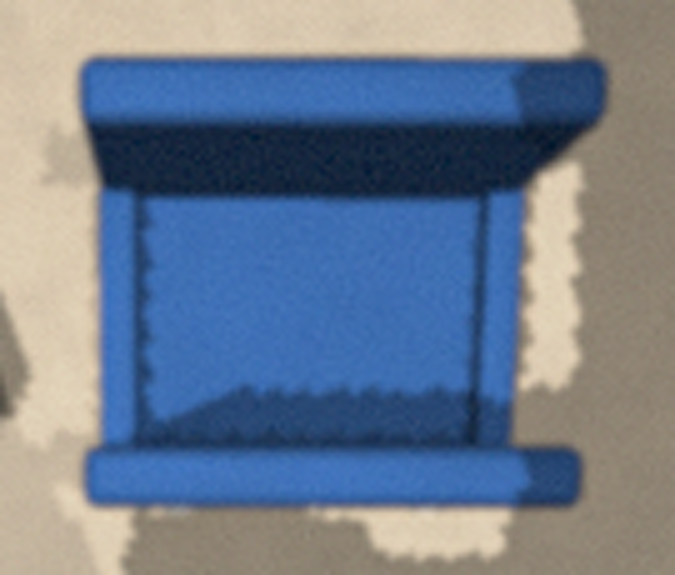

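```bash
python3 -m jog '{"delta_rot":[[0,0,0],[0,0,0],[0,0,0],[0,0,0],[0,0,0]],"translation":[[-1.5,0,40],[-1.5,0,75],[-1.5,0,95],[-1.5,0,100],[-1.5,0,100]],"hand":[1,1,1,1,1]}'; python3 go.py 549 16 38 158.5
```

```text
t: 9.9
ee_pos: [549.2, 14.8, 38.9]
orientation: [-0.579, -3.085, 0.001]
ft_force: [-0.3, 0.0, -0.6]
width: 87.9
t 9.9 at [549.2  14.8  38.9] shift [0.6 1.  0.9] rot [-0.001 -0.002  0.004] F [-0.3  0.  -0.6] w 87.9 q [ 0.01  0.59  1.89  0.    0.66 -1.19]
```

The crop shows the holder square to the image, cheek tops horizontal: inner edges at crop rows 125 and 448, ends at columns about 84 to 605 and 580. So the tool's yaw already matches the holder's.

```bash
python3 -m jog '{"delta_rot":[[0,0,0],[0,0,0],[0,0,0],[0,0,0],[0,0,0]],"translation":[[0,1,1],[0,1,1],[0,1,1],[0,1,1],[0,1,1]],"hand":[1,0.2,-1,-1,-1]}' >/dev/null; python3 -m jog '{"delta_rot":[[0,0,0],[0,0,0],[0,0,0],[0,0,0],[0,0,0]],"translation":[[0,0,0],[0,0,0],[0,0,0],[0,0,0],[0,0,0]],"hand":[-1,-1,-1,-1,-1]}'; python3 go.py 460.3 72.3 130 158.5
python3 - <<'E'
from h import *
c=np.load("w3.npy",allow_pickle=True).item()
P=np.array([plane(c,240+u/5-.4,10+v/5-.4,66)[:2] for u,v in[(82,125),(605,125),(86,448),(580,448)]]);print(P.tolist(),P.mean(0))
d=P[1]-P[0];e=P[3]-P[2];print(np.rad2deg(np.arctan2(d[1],d[0])),np.rad2deg(np.arctan2(e[1],e[0])),np.linalg.norm(d),np.linalg.norm(e))
Q=np.array([plane(c,240+u/5-.4,10+v/5-.4,6)[:2] for u,v in[(143,195),(485,195),(137,440),(475,440)]]);print(Q.tolist(),"mid x ledge",Q.mean(0))
E
```

```text
t: 10.9
ee_pos: [550.3, 15.7, 39.0]
orientation: [-0.578, -3.088, 0.0]
ft_force: [-0.3, -1.3, 2.0]
width: 40.1
t 10.9 at [550.3  15.7  39. ] shift [104.4  20.2 -91. ] rot [-0.    -0.     0.005] F [-0.3 -1.3  2. ] w 40.1 q [ 0.01  0.59  1.89 -0.    0.66 -1.19]
[[429.4, 48.8], [452.7, 109.4], [465.0, 35.0], [488.2, 95.1]] [458.825  72.075]
68.96882490062922 68.89225011812854 64.92495668077109 64.42243398071822
[[430.9, 55.0], [450.2, 105.3], [464.7, 40.7], [484.6, 92.3]] mid x ledge [457.6    73.325]
```

```bash
python3 -m jog '{"delta_rot":[[0,0,0],[0,0,0],[0,0,0],[0,0,0],[0,0,0]],"translation":[[0,0,-5],[0,0,-30],[0,0,-60],[0,0,-85],[0,0,-92]],"hand":[-1,-1,-1,-1,-1]}'>/dev/null;  python3 -m jog '{"delta_rot":[[0,0,0],[0,0,0],[0,0,0],[0,0,0],[0,0,0]],"translation":[[20,4,0],[55,11,0],[90,17,0],[103,20,0],[103,20,0]],"hand":[-1,-1,-1,-1,-1]}'; python3 -m jog '{"delta_rot":[[0,0,0],[0,0,0]],"translation":[[0,0,0],[0,0,0]],"hand":[-1,-1]}' >/dev/null; python3 go.py 461 72 130 158.5
python3 - <<'E'
from h import *
c=optics.calibration("wrist");im=optics.get_image("wrist");cv2.imwrite("pics/w4.png",im[...,::-1]);np.save("w4.npy",c,allow_pickle=True);print(yellow(im)[0])
im=optics.get_image("side");cv2.imwrite("pics/s4.png",im[...,::-1])
E
```

```text
t: 11.9
ee_pos: [459.9, 72.2, 130.4]
orientation: [-0.575, -3.087, 0.001]
ft_force: [0.2, -0.3, -2.3]
width: 39.6
t 12.1 at [463.1  71.3 131. ] shift [ 2.2 -0.1  1. ] rot [0.001 0.001 0.005] F [-0.4 -0.5 -3. ] w 39.6 q [ 0.13  0.34  2.04 -0.    0.77 -1.07]
[([230, 224, 91, 89, 6715], array([275.2, 266.9])), ([141, 282, 16, 12, 109], array([148.6, 289.1]))]
```

View pics/w4.png

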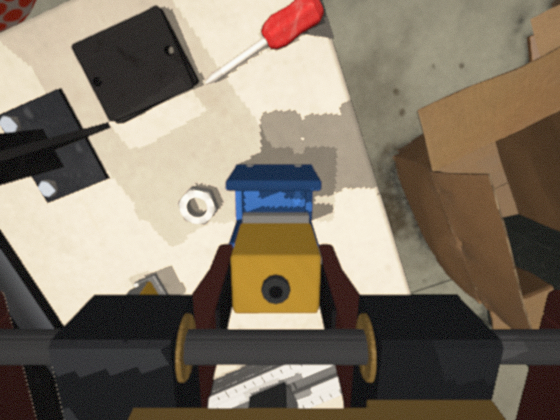

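Run:
```python
from h import *
c=np.load("w4.npy",allow_pickle=True).item()
a=np.deg2rad(158.9);n=np.array([np.cos(a),np.sin(a)]);l=np.array([n[1],-n[0]])
H=np.array([459.5,72.3])
for k in(19,27):
  for s in(-33,33):print("cheek",k,s,proj(c,[*(H+n*k+l*s),66]).round(1))
o=np.array([462,71.6])
print("screw exp",proj(c,[*o,92+69]).round(1))
for v in (285,288,291): print(plane(c,275,v,161))
for k,z in ((15,92),(15,92+64),(-15,92+64)): print("stop",k,proj(c,[*(o+n*k),z]).round(1))
im=cv2.imread("pics/w4.png");cv2.imwrite("pics/w4c.png",cv2.resize(im[155:320,215:335],None,fx=3.6,fy=3.6,interpolation=2))
```

```text
cheek 19 -33 [225.1 192.4]
cheek 19 33 [321.8 192.3]
cheek 27 -33 [224.6 181. ]
cheek 27 33 [322.2 180.9]
screw exp [273.3 294.3]
[458.   73.9 161. ]
[459.4  73.4 161. ]
[460.8  72.9 161. ]
stop 15 [273.7 213.2]
stop 15 [273.3 257.8]
stop -15 [273.4 317.2]
```

View pics/w4c.png

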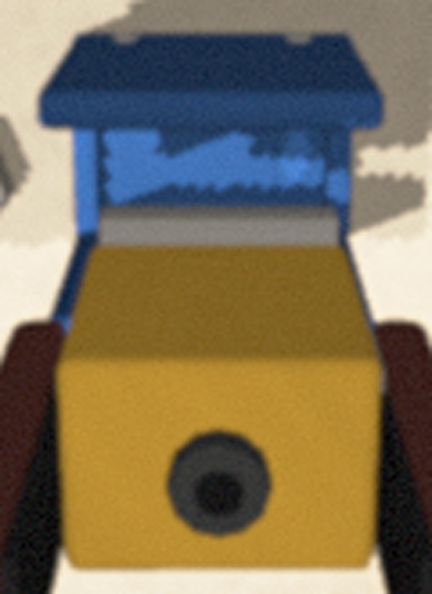

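```bash
python3 -m jog '{"delta_rot":[[0,0,0],[0,0,0],[0,0,0],[0,0,0],[0,0,0]],"translation":[[1.5,-0.8,0],[1.5,-0.8,15],[1.5,-0.8,25],[1.5,-0.8,32],[1.5,-0.8,38]],"hand":[-1,-1,-1,-1,-1]}';python3 -m jog '{"delta_rot":[[0,0,0],[0,0,0],[0,0,0],[0,0,0],[0,0,0]],"translation":[[0,0,10],[0,0,20],[0,0,30],[0,0,37],[0,0,41]],"hand":[-1,-1,-1,-1,-1]}'; python3 go.py 461 72 45 158.5
```

```text
t: 12.7
ee_pos: [459.7, 71.3, 92.3]
orientation: [-0.578, -3.087, 0.0]
ft_force: [-0.5, 0.4, -1.5]
width: 39.6
t: 13.2
ee_pos: [459.5, 71.4, 51.0]
orientation: [-0.577, -3.087, 0.001]
ft_force: [-0.2, -0.1, -1.7]
width: 39.7
t 13.2 at [459.5  71.4  51. ] shift [-1.2  1.1  6. ] rot [-0.001 -0.001  0.005] F [-0.2 -0.1 -1.7] w 39.7 q [ 0.13  0.49  2.07  0.    0.58 -1.07]
```

No contact forces, so it is between the cheeks. I'll lower the last 6 mm gently.

```bash
python3 -m jog '{"delta_rot":[[0,0,0],[0,0,0],[0,0,0],[0,0,0],[0,0,0]],"translation":[[0,0,2],[0,0,3.5],[0,0,4.5],[0,0,5.2],[0,0,5.2]],"hand":[-1,-1,-1,-1,-1]}';python3 -m jog '{"delta_rot":[[0,0,0],[0,0,0],[0,0,0]],"translation":[[0,0,0.6],[0,0,1.2],[0,0,1.2]],"hand":[-1,-1,-1]}'; python3 go.py 461 72 45 158.5
```

```text
t: 13.7
ee_pos: [460.0, 71.5, 46.9]
orientation: [0.578, 3.088, 0.0]
ft_force: [0.1, 0.4, -2.7]
width: 39.6
t: 14.0
ee_pos: [459.9, 71.4, 45.5]
orientation: [0.578, 3.088, -0.0]
ft_force: [0.2, -0.1, -3.0]
width: 39.7
t 14.0 at [459.9  71.4  45.5] shift [-0.9  0.9  0.5] rot [0.    0.    0.005] F [ 0.2 -0.1 -3. ] w 39.7 q [ 0.13  0.5   2.07 -0.    0.57 -1.07]
```

```bash
python3 -m jog '{"delta_rot":[[0,0,0],[0,0,0],[0,0,0]],"translation":[[0,0,0.5],[0,0,1],[0,0,1]],"hand":[-1,-1,-1]}';python3 -m jog '{"delta_rot":[[0,0,0],[0,0,0],[0,0,0]],"translation":[[0,0,0.5],[0,0,1],[0,0,1]],"hand":[-1,-1,-1]}'
```

```text
t: 14.3
ee_pos: [460.0, 71.4, 44.9]
orientation: [0.578, 3.088, 0.0]
ft_force: [-1.8, -0.6, 5.2]
width: 39.8
t: 14.6
ee_pos: [460.0, 71.4, 44.9]
orientation: [0.578, 3.088, 0.0]
ft_force: [-5.1, -2.1, 20.6]
width: 39.9
```

Contact came at TCP z 44.9, which is 39 + 6 mm and matches the holder floor. I'll ease off and release.

```bash
python3 -m jog '{"delta_rot":[[0,0,0],[0,0,0],[0,0,0],[0,0,0],[0,0,0]],"translation":[[0,0,-1],[0,0,-1],[0,0,-1],[0,0,-1],[0,0,-1]],"hand":[-1,-0.3,0.2,0.5,0.5]}'; python3 -m jog '{"delta_rot":[[0,0,0],[0,0,0],[0,0,0],[0,0,0],[0,0,0]],"translation":[[0,0,0],[0,0,0],[0,0,-30],[0,0,-75],[0,0,-120]],"hand":[0.6,0.6,0.6,0.6,0.6]}';python3 -m jog '{"delta_rot":[[0,0,0],[0,0,0],[0,0,0]],"translation":[[0,0,-30],[0,0,-30],[0,0,-30]],"hand":[0.6,0.6,0.6]}'
python3 - <<'E'
from h import *
c=optics.calibration("wrist");im=optics.get_image("wrist")[...,::-1]
np.save("w5.npy",c,allow_pickle=True)
s=optics.get_image("side")[...,::-1];r=cv2.resize(s[140:290,180:420],(400,250),interpolation=2)
cv2.imwrite("pics/w5.png",im)
o=np.zeros((420,800,3),np.uint8);o[:,:400]=im[:420,80:480];o[:250,400:]=r;cv2.imwrite("pics/f5.png",o)
E
```

```text
t: 15.1
ee_pos: [459.8, 71.5, 44.4]
orientation: [-0.577, -3.088, 0.0]
ft_force: [0.5, -0.6, -0.3]
width: 59.9
t: 15.6
ee_pos: [459.0, 71.3, 165.3]
orientation: [-0.577, -3.086, 0.001]
ft_force: [0.5, 0.3, -0.4]
width: 70.5
t: 15.9
ee_pos: [460.0, 71.5, 194.8]
orientation: [0.577, 3.087, 0.001]
ft_force: [0.2, 0.6, -0.3]
width: 70.0
```

The viewing limit is reached, so I check the placement numerically.

Run:
```python
from h import *
c=np.load("w5.npy",allow_pickle=True).item();im=cv2.imread("pics/w5.png")
m=yellow(im[...,::-1].copy())[1];k=max(cv2.findContours(m,0,2)[0],key=cv2.contourArea);x,y,w,h=cv2.boundingRect(k);print("yellow",x,y,w,h,cv2.minAreaRect(k))
g=cv2.cvtColor(im,cv2.COLOR_BGR2HSV);b=cv2.inRange(g,(100,120,40),(125,255,255));kb=max(cv2.findContours(b,0,2)[0],key=cv2.contourArea);print("blue",cv2.boundingRect(kb))
a=np.deg2rad(158.8);n=np.array([np.cos(a),np.sin(a)]);l=np.array([n[1],-n[0]])
H=np.array([459.5,72.3])
f=lambda k,s,z:proj(c,[*(H+n*k+l*s),z]).round(1).tolist()
print("exp yellow top corners",f(15,-20,70),f(15,20,70),f(-15,20,70),"tops cheeks",f(27,-33,66),f(27,33,66),f(-27,-33,66),f(-27,33,66))
print("screw col/rows: dark pix in yellow");gray=g[...,2];sub=gray[y:y+h,x:x+w]<80;ys,xs=np.nonzero(sub&(np.abs(np.arange(w)-w/2)<w/4)[None]);print(xs.mean()+x,ys.mean()+y,"exp",proj(c,[*H,75]))
for r in range(150,260,4): print(r,im[r,276].tolist(),end=" ")
s=optics.get_image("side");print("\nside yellow",yellow(s)[0],"exp head centre",proj(optics.calibration("side"),[459.5,72.3,70]))
```

```text
yellow 253 177 46 38 ((275.5, 195.5), (37.0, 45.0), 90.0)
blue (238, 158, 74, 67)
exp yellow top corners [251.6, 183.1] [298.3, 183.1] [297.6, 216.4] tops cheeks [236.4, 168.3] [313.4, 168.4] [238.3, 227.6] [311.4, 227.6]
screw col/rows: dark pix in yellow
275.3 196.96 exp [274.91078099 201.54821096]
150 [107, 120, 131] 154 [106, 120, 129] 158 [68, 43, 25] 162 [67, 41, 17] 166 [73, 47, 32] 170 [110, 67, 39] 174 [99, 62, 33] 178 [31, 97, 125] 182 [45, 127, 167] 186 [47, 137, 179] 190 [50, 142, 185] 194 [68, 63, 66] 198 [63, 62, 69] 202 [74, 73, 77] 206 [97, 167, 186] 210 [82, 235, 247] 214 [67, 145, 175] 218 [119, 71, 40] 222 [211, 130, 74] 226 [188, 184, 189] 230 [203, 226, 238] 234 [205, 228, 239] 238 [202, 227, 238] 242 [205, 229, 239] 246 [211, 231, 242] 250 [206, 228, 239] 254 [203, 227, 239] 258 [201, 225, 237] 
side yellow [([314, 147, 17, 22, 285], array([321.8, 157.5])), ([5, 166, 8, 24, 87], array([  8.3, 177.6])), ([365, 180, 19, 29, 281], array([373.3, 189.7]))] exp head centre [375.15545423 187.32027265]
```

```bash
python3 -c "
from workcell import ctrl,get_obs
o=get_obs();print(o['t'],o['ft_force']);print(ctrl.close_job())"
```

```text
16.05 [ 0.02282691 -0.30233822  0.26455349]
the job is handed in; nothing more can be done
None
```

I slid the yellow guide stop to the rail's mouth and lifted it out. I stood it on the bare cabinet top at about (549, 16) mm, let go, and gripped it again by its other pair of faces. It now stands in the blue holder, and I handed the job in at t = 16.05 s.

**Last checks**
- **Height:** contact with the holder floor came at TCP z 44.9 mm. The expected value was 45: the grip height on the cabinet top plus the 6 mm floor.
- **Position:** in the wrist image the stop is centred between the cheeks within about 1 mm and square to the holder. The wrist image as a whole lay a few pixels off my prediction. I judged the fit by the stop relative to the holder, not by absolute position.
- **Robot:** the gripper was open and clear at about z 195 mm, with wrist force near zero.

**Not confirmed:** the limit of 12 viewed pictures was reached, so I checked the final state from image numbers and never saw it. I also didn't measure the bush, pulley and nut again at the end. The planned paths kept clear of them, and the only force readings above 6 N were the two set-downs (about 18 and 21 N).

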